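# Line up flanged bushes by height for scanning

## Task

Load the four flanged bronze bushes on the scanning rail in order of height: the shortest on the pad next to the white reference sphere, then each taller one on the next pad, the tallest farthest from the sphere, so that none hides the next from the scanner. Stand each bush upright on its flange, centred with the whole flange on its pad; set them down gently, without dropping any or tipping one over.

Things in the scene. Friction and masses are not known exactly. Their poses are not given: they have to be found in the camera images.
- bush40_mid (a point): the shortest of four loose flanged bronze bushes: 40 mm tall, a plain round sleeve 28 mm in outside diameter (20 mm bore) rising from a round flange 40 mm across and 5 mm thick at its foot; about 134 g, give or take a quarter. It stands upright on its flange on the table. The point is on its axis half-way up, 20 mm above its underside; z is its axis, pointing up
- bush58_mid (a point): the second shortest of four loose flanged bronze bushes: 58 mm tall, a plain round sleeve 28 mm in outside diameter (20 mm bore) rising from a round flange 40 mm across and 5 mm thick at its foot; about 182 g, give or take a quarter. It stands upright on its flange on the table. The point is on its axis half-way up, 29 mm above its underside; z is its axis, pointing up
- bush76_mid (a point): the second tallest of four loose flanged bronze bushes: 76 mm tall, a plain round sleeve 28 mm in outside diameter (20 mm bore) rising from a round flange 40 mm across and 5 mm thick at its foot; about 230 g, give or take a quarter. It stands upright on its flange on the table. The point is on its axis half-way up, 38 mm above its underside; z is its axis, pointing up
- bush94_mid (a point): the tallest of four loose flanged bronze bushes: 94 mm tall, a plain round sleeve 28 mm in outside diameter (20 mm bore) rising from a round flange 40 mm across and 5 mm thick at its foot; about 278 g, give or take a quarter. It stands upright on its flange on the table. The point is on its axis half-way up, 47 mm above its underside; z is its axis, pointing up
- pad1_top (a point): first of four identical fixed round rest pads (64 mm across, black rubber top) in a straight row 80 mm apart along a low aluminium slotted rail (80 mm wide, 20 mm high, 480 mm long), counted from the robot's right-hand end of the rail. The point is the centre of the pad's flat top, 28 mm above the table; y points along the rail towards the fourth pad, x across the rail away from the robot, z up
- pad2_top (a point): second of four identical fixed round rest pads (64 mm across, black rubber top) in a straight row 80 mm apart along a low aluminium slotted rail (80 mm wide, 20 mm high, 480 mm long), counted from the robot's right-hand end of the rail. The point is the centre of the pad's flat top, 28 mm above the table; y points along the rail towards the fourth pad, x across the rail away from the robot, z up
- pad3_top (a point): third of four identical fixed round rest pads (64 mm across, black rubber top) in a straight row 80 mm apart along a low aluminium slotted rail (80 mm wide, 20 mm high, 480 mm long), counted from the robot's right-hand end of the rail. The point is the centre of the pad's flat top, 28 mm above the table; y points along the rail towards the fourth pad, x across the rail away from the robot, z up
- pad4_top (a point): fourth of four identical fixed round rest pads (64 mm across, black rubber top) in a straight row 80 mm apart along a low aluminium slotted rail (80 mm wide, 20 mm high, 480 mm long), counted from the robot's right-hand end of the rail. The point is the centre of the pad's flat top, 28 mm above the table; y points along the rail towards the fourth pad, x across the rail away from the robot, z up
- ref_sphere_center (a point): the white reference sphere, 38 mm across, on a steel stem with a round foot, fixed on the rail in line with the pads, 80 mm beyond either the first or the fourth pad; the point is the centre of the ball, 78 mm above the table (its top is 97 mm above the table). A low grey sensor box (18 mm high) sits at the rail's other end
There are look-alikes about, which are no part of the job. Leave any green or turquoise look-alike of the part that bears bush58_mid alone.

How it is judged:
At the end, for the whole second after the job is handed in: Counting from the pad beside the reference sphere, the bushes stand in order of height 40, 58, 76, 94 mm, one on each pad: each within 12 mm of its pad's centre (whole flange on the pad), resting on it (height within 3 mm), upright within 0.08 rad, and at rest (((horizontal distance between ref_sphere_center and pad1_top below 0.12 m and horizontal distance between bush40_mid and pad1_top below 0.012 m and z of bush40_mid in the frame of pad1_top between 0.017 and 0.023 m and horizontal distance between bush58_mid and pad2_top below 0.012 m and z of bush58_mid in the frame of pad2_top between 0.026 and 0.032 m and horizontal distance between bush76_mid and pad3_top below 0.012 m and z of bush76_mid in the frame of pad3_top between 0.035 and 0.041 m and horizontal distance between bush94_mid and pad4_top below 0.012 m and z of bush94_mid in the frame of pad4_top between 0.044 and 0.05 m) or (horizontal distance between ref_sphere_center and pad4_top below 0.12 m and horizontal distance between bush40_mid and pad4_top below 0.012 m and z of bush40_mid in the frame of pad4_top between 0.017 and 0.023 m and horizontal distance between bush58_mid and pad3_top below 0.012 m and z of bush58_mid in the frame of pad3_top between 0.026 and 0.032 m and horizontal distance between bush76_mid and pad2_top below 0.012 m and z of bush76_mid in the frame of pad2_top between 0.035 and 0.041 m and horizontal distance between bush94_mid and pad1_top below 0.012 m and z of bush94_mid in the frame of pad1_top between 0.044 and 0.05 m)) and angle between each of bush40_mid, bush58_mid, bush76_mid, bush94_mid's own z axis and vertical below 0.08 rad and linear speed of each of bush40, bush58, bush76, bush94 below 0.02 m/s); the robot touches nothing.
It fails at once if a bush is dropped, or knocked so that it moves freely faster than 0.6 m/s (a fall of about 18 mm) ((contact force between the fingers and bush40 below 0.02 N and linear speed of bush40 above 0.6 m/s) or (contact force between the fingers and bush58 below 0.02 N and linear speed of bush58 above 0.6 m/s) or (contact force between the fingers and bush76 below 0.02 N and linear speed of bush76 above 0.6 m/s) or (contact force between the fingers and bush94 below 0.02 N and linear speed of bush94 above 0.6 m/s)).
It fails at once if a bush tips over (angle between any of bush40_mid, bush58_mid, bush76_mid, bush94_mid's own z axis and vertical above 0.8 rad).
It also fails if it takes over 99 s, if anything falls off the work surface, if the arm or the gripper's body presses on something with over 40 N, if the wrist force passes 120 N, or if a joint passes its speed limit or range.

## Robot

A 7-joint arm with a two-finger parallel gripper is mounted at the origin on the work surface. World frame = base frame: x ahead of the robot, y to its left, z up, the work surface at z = 0. Lengths are in m, angles in rad, forces in N, time in s.
With the tool pointing down it reaches from about 0.4 to 0.85 m from the base axis. Payload 4.4 kg.
Tool frame: the origin (TCP) lies at the very end of the fingers, on their centre line; the grasp point (between the pads) lies 19 mm behind it; z points along the fingers, y is the direction in which the jaws open and shut (so a half turn about z gives the same grasp; the last joint's range is limited). The gripper opens to 94 mm and grips with 3 to 60 N. Pads are 16 mm wide; open, the fingers measure 119 mm over their backs; the gripper's body (75 mm by 177 mm) begins 78 mm behind the grasp point.
Start: joints at [1.182, 0.628, 0.038, 1.517, -0.027, 0.996, -0.02], TCP at [0.206, -0.616, 0.205] pointing down, gripper open.
Joint ranges: [-3.06, 3.06], [-0.37, 2.12], [-1.25, 1.32], [0.18, 2.47], [-1.1, 4.24], [0.23, 1.98], [-2.94, 2.94]. Speed limits (rad/s): [2.57, 2.57, 3.14, 3.14, 3.14, 3.14, 3.14].

## Interface

Orientations are given as a 3x3 rotation matrix whose columns are the frame's x, y, z axes.
In Python, from plant import ctrl gives the robot as it stands.
- The arm moves only by the tool carry_out, never from a script. Its argument "plan" is one flat list of numbers, 7 for each row, row after row: the shift along the tool's x, y, z in m, then the turn, a rotation vector about the tool's x, y, z in degrees, then the opening in per cent of the stroke, from 0 (shut) to 100 (fully open). In form: [dx, dy, dz, wx, wy, wz, hand, dx, dy, dz, wx, wy, wz, hand, ...]. A call has 1 to 12 rows; each row shifts and turns the commanded pose from where the row before left it, along the tool's axes as they then stand; what a row does not reach is not made up. A row lasts 1/12 s, in which the tool goes at most 41.7 mm and 7.16 degrees, less where a joint would pass 70% of its speed; a pose out of reach is approached as far as the arm can. A call is refused whole if a number of a shift passes 0.0417 or a number of a turn 7.16, either way. A call with a gripper value outside its range is refused whole. The fingers move at their own pace and stop on an object; "grip_force" is the grip in N (left out, the last holds). Time passes only in rows, so rows that do not move let the fingers close. It gives the time, the measured TCP pose, the force and the opening at its end, in the units of the state.
- ctrl.get_obs(): the state, without advancing time (a new reading comes with each control period).
- ctrl.grab_frame(name): name is "scene" or "top" or "wrist"; returns (picture, depth): 480x640x3 uint8, red, green, blue; 480x640 float32, m along the optical axis (not along the pixel's ray), 0 where there is no reading.
- ctrl.camera_params(name): a dict with "mtx" (3x3 intrinsics, pixels), "dist_coeffs" ([k1, k2, p1, p2, k3] as OpenCV has them; the pictures are not rectified), "view" (4x4, takes a point from world to camera coordinates); the wrist camera has in their place "tool_from_camera" (4x4, takes a point from camera to tool coordinates, whose origin is the TCP and whose axes are the flange's). Camera axes: x right, y down, z forward; pixel columns grow to the right and rows downward; lengths in m; the calibration is good to about 2 mm. A picture is of the moment at which its call begins: read the wrist's pose just before it. camera_params takes no time and is no camera call.
- ctrl.finish_job(): hands the job in, once; it reports no verdict.
Trained networks look in the newest picture that a camera, given by its name, has taken for a name from the list of things; names that differ only in an ending like _2 or _b are one class to them, and where a whole thing is asked for, a point or a joint stands for the part that bears it (a point fixed in the world has none). Each returns a list of dicts, best first, with "confidence" (0 to 1); they miss things now and then, are a little off and sometimes report something else, mostly with a low value. They report only what shows in the picture. A call takes as long as a camera call. They do not tell look-alikes from the thing itself.
- ctrl.trace(camera, thing): "mask" (480x640 bool, what is visible of it).
- ctrl.tip_of(camera, thing): "at" ([x, y, z] in m, in world coordinates, good to about 4 mm: a listed point, or the origin of a listed thing).
The state is a dict: "clock": time; "qpos": joint angles; "qvel": joint speeds; "effort": joint torques, N m; "eef_pos": TCP position; "tcp_rot": TCP orientation; "wrist_force": force on the tool from outside, world axes, zero at the start; "ft_torque": the same for the moment, N m; "finger_gap": finger opening in m.
Only numpy, scipy, OpenCV 4.12 (cv2) and the standard library are available. Lean on these libraries where they do the work, as an engineer would, in place of code of your own. Each camera call takes 0.05 s, during which the arm holds its last target.

## Working session

There is one attempt and no reset: what is moved stays moved. The work goes in short steps, Python scripts to look and compute and a tool call to move; the robot and the scene stay as the last step left them, time stands still between calls to the robot, and variables do not carry over. Pictures are saved under pics/ and viewed, and the job is handed in when it is done.

Besides the shell and the picture viewer there is one more tool, called after "Call:" by a JSON object that holds its "op" and its "data". carry_out: Moves the arm, as the interface text tells. Its arguments: {"type":"object","properties":{"plan":{"type":"array"},"grip_force":{"type":"number"}},"required":["plan"]}

```bash
ls; mkdir -p pics; python3 - <<'E'
from plant import ctrl
import cv2
o=ctrl.get_obs()
for k in o: print(k,o[k])
for c in ["scene","top"]:
    p,d=ctrl.grab_frame(c); cv2.imwrite(f"pics/{c}0.png",p[:,:,::-1])
    print(c,ctrl.camera_params(c))
print(ctrl.camera_params("wrist"))
E
```

```text
pics
clock 0.0
qpos [ 1.1822053   0.62932782  0.03844662  1.51836166 -0.02696735  0.99628642
 -0.02000219]
qvel [-0.00029496 -0.00237781  0.00249873  0.00050755 -0.00128531  0.00078394
 -0.00021846]
effort [ 5.13714567e-04 -5.49740839e+01  1.14320666e+00 -1.86636794e+01
 -5.23216766e-02  2.35448044e-02  1.74971042e-04]
eef_pos [ 0.2059938  -0.61579563  0.20456812]
tcp_rot [[ 9.48349952e-01  3.17225402e-01 -6.42264026e-04]
 [ 3.17226047e-01 -9.48348337e-01  1.75108912e-03]
 [-5.36000718e-05 -1.86438816e-03 -9.99998261e-01]]
wrist_force [0.19816648 0.37437564 0.40800072]
ft_torque [ 0.01992597 -0.017631    0.00662267]
finger_gap 0.09385278731809428
scene {'mtx': array([[531.2008772 ,   0.        , 331.44709926],
       [  0.        , 531.2008772 , 237.165678  ],
       [  0.        ,   0.        ,   1.        ]]), 'dist_coeffs': array([-0.04681335,  0.        ,  0.        ,  0.        ,  0.        ]), 'view': array([[ 0.83852581,  0.54468486, -0.01388763, -0.43142482],
       [ 0.27672146, -0.44768399, -0.85029658, -0.06183995],
       [-0.46936095,  0.70915262, -0.52612057,  1.3225513
[... 490 characters left out ...]
9850577 ,  0.95227424],
       [ 0.        ,  0.        ,  0.        ,  1.        ]])}
{'mtx': array([[409.9852009 ,   0.        , 320.50133661],
       [  0.        , 409.9852009 , 242.29057882],
       [  0.        ,   0.        ,   1.        ]]), 'dist_coeffs': array([-0.03727371,  0.        ,  0.        ,  0.        ,  0.        ]), 'tool_from_camera': array([[-2.66689357e-04, -9.68082467e-01, -2.50631732e-01,
         7.27783217e-02],
       [ 9.99999464e-01, -5.08859287e-04,  9.01436294e-04,
         5.20285388e-04],
       [-1.00020096e-03, -2.50631358e-01,  9.68082084e-01,
        -1.80296335e-01],
       [ 0.00000000e+00,  0.00000000e+00,  0.00000000e+00,
         1.00000000e+00]])}
```

View pics/scene0.png

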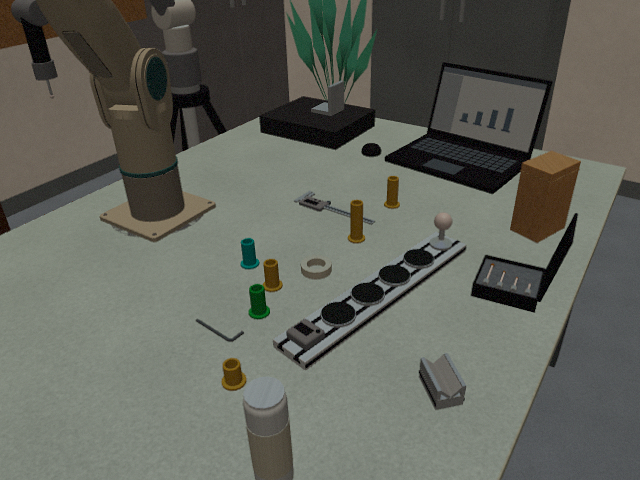

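View pics/top0.png

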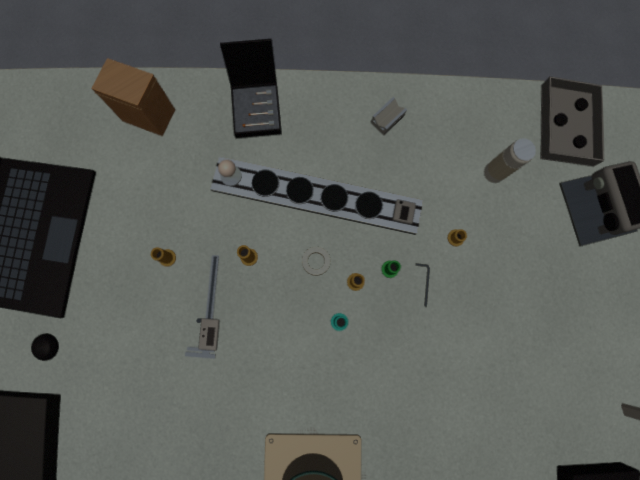

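The scene picture shows four bronze bushes at about (232,375), (272,275), (356,222) and (392,192). Two look-alikes stand at (249,254), turquoise, and (258,300), green. In the top picture the bronze ones are at (457,237), (356,282), (247,256) and (162,257). The sphere (228,170) is at the robot's left end of the rail, beyond pad 4. Next I'll measure positions and heights.

```bash
cat > h.py <<'E'
from plant import ctrl
import numpy as np, cv2
def cloud(cam,pic=None,d=None,V=None):
    P=ctrl.camera_params(cam)
    v,u=np.mgrid[0:480,0:640]
    n=cv2.undistortPoints(np.stack([u,v],-1).reshape(-1,1,2).astype(np.float64),P["mtx"],P["dist_coeffs"]).reshape(480,640,2)
    X=np.dstack([n[...,0]*d,n[...,1]*d,d])
    T=np.linalg.inv(P["view"]) if V is None else V
    W=X@T[:3,:3].T+T[:3,3]; W[d<=0]=np.nan
    return W
def wristT(o):
    T=np.eye(4);T[:3,:3]=o["tcp_rot"];T[:3,3]=o["eef_pos"]
    return T@ctrl.camera_params("wrist")["tool_from_camera"]
def bronze(p):
    h=cv2.cvtColor(p,cv2.COLOR_RGB2HSV); return ((h[...,0]>12)&(h[...,0]<28)&(h[...,1]>150)&(h[...,2]>40)).astype(np.uint8)
E
python3 - <<'E'
from h import *
np.set_printoptions(precision=4,suppress=True)
for c in ["top","scene"]:
    p,d=ctrl.grab_frame(c); W=cloud(c,d=d)
    n,l,s,ce=cv2.connectedComponentsWithStats(bronze(p))
    for i in range(1,n):
        if s[i,4]<60 or s[i,4]>1500: continue
        q=W[l==i]; q=q[~np.isnan(q[:,0])]
        f=q[(q[:,2]<0.02)]
        z=np.percentile(q[:,2],[2,95,99])
        t=q[q[:,2]>z[1]-0.006]
        print(c,ce[i],s[i,4],"z",z,"top xy",(t[:,:2].min(0)+t[:,:2].max(0))/2,"all",np.nanmedian(q,0))
    for t in ["bush40_mid","bush58_mid","bush76_mid","bush94_mid","pad1_top","pad2_top","pad3_top","pad4_top","ref_sphere_center"]:
        for r in ctrl.tip_of(c,t)[:4]: print(c,t,round(r["confidence"],2),np.array(r["at"]))
E
```

```text
top [147.239  109.8215] 1406 z [0.0152 0.1607 0.1674] top xy [0.7995 0.3657] all [0.7903 0.3679 0.09  ]
top [456.3862 236.9894] 189 z [0.0029 0.0412 0.0431] top xy [ 0.5372 -0.3166] all [ 0.5363 -0.3119  0.0217]
top [247.5784 255.7353] 204 z [0.0025 0.0948 0.096 ] top xy [0.4831 0.1519] all [0.4785 0.1471 0.0612]
top [163.9421 256.1583] 259 z [0.0032 0.0771 0.0785] top xy [0.4775 0.3373] all [0.4763 0.3294 0.0476]
top [354.7857 281.6714] 140 z [0.0022 0.0596 0.0606] top xy [ 0.433 -0.086] all [ 0.4302 -0.0806  0.035 ]
top bush40_mid 0.67 [ 0.5378 -0.3221  0.0187]
top bush58_mid 0.82 [ 0.3449 -0.049   0.0271]
top bush58_mid 0.71 [ 0.4284 -0.0868  0.0274]
top bush58_mid 0.55 [ 0.4611 -0.1659  0.0322]
top bush76_mid 0.7 [0.479  0.3411 0.0389]
top bush94_mid 0.67 [0.485  0.1544 0.049 ]
top pad1_top 0.62 [ 0.6041 -0.1163  0.0304]
top pad2_top 0.93 [ 0.6168 -0.0375  0.0258]
top pad3_top 0.59 [0.6341 0.0425 0.0307]
top pad4_top 0.62 [0.6487 0.1186 0.0295]
top pad4_top 0.53 [ 0.6205 -0.0393  0.0268]
top ref_sphere_center 0.72 [0.6674 0.1996 0.0819]
top ref_sphere_center 0.23 [ 0.4294 -0.0873
[... 665 characters left out ...]
.6073 374.7284] 578 z [0.0034 0.0408 0.0421] top xy [ 0.5376 -0.3226] all [ 0.5443 -0.3266  0.0227]
scene bush40_mid 0.95 [ 0.5373 -0.3244  0.0232]
scene bush58_mid 0.91 [ 0.4333 -0.0883  0.0258]
scene bush58_mid 0.86 [ 0.3459 -0.0526  0.0286]
scene bush58_mid 0.81 [ 0.4633 -0.1645  0.0277]
scene bush58_mid 0.28 [0.4826 0.1492 0.0496]
scene bush76_mid 0.97 [0.4735 0.3398 0.0394]
scene bush76_mid 0.22 [0.4816 0.1515 0.0433]
scene bush94_mid 0.86 [0.4856 0.1503 0.0455]
scene pad1_top 0.92 [ 0.6067 -0.1153  0.0323]
scene pad2_top 0.77 [ 0.6189 -0.0368  0.0281]
scene pad3_top 0.75 [0.6338 0.041  0.0286]
scene pad4_top 0.9 [0.652  0.1181 0.0298]
scene ref_sphere_center 0.75 [0.6667 0.199  0.0801]
```

```bash
python3 - <<'E'
from h import *
np.set_printoptions(precision=4,suppress=True)
pads=np.array([[.605,-.116],[.618,-.037],[.634,.042],[.650,.118]])
for c in ["top","scene"]:
    p,d=ctrl.grab_frame(c); W=cloud(c,d=d)
    P=ctrl.camera_params(c)
    if c=="scene": sp=p.copy()
    dark=(p.max(2)<45)
    for i,a in enumerate(pads):
        m=dark&(np.hypot(W[...,0]-a[0],W[...,1]-a[1])<.04)&(W[...,2]>.022)
        ys,xs=np.nonzero(m)
        cnt=max(cv2.findContours(m.astype(np.uint8),0,1)[0],key=len)
        e=cv2.fitEllipse(cnt)
        # ray to z=.028
        n=cv2.undistortPoints(np.array([[e[0]]]),P["mtx"],P["dist_coeffs"])[0,0]
        T=np.linalg.inv(P["view"]);r=T[:3,:3]@[n[0],n[1],1];o=T[:3,3];w=o+r*(.028-o[2])/r[2]
        print(c,i+1,m.sum(),e[0],e[1],"ray",w,"cloud med",np.nanmedian(W[m],0))
h=sp[160:400,200:460]; cv2.imwrite("pics/crop1.png",cv2.resize(h,None,fx=2.4,fy=2.4,interpolation=3)[:,:,::-1])
E
```

```text
top 1 529 (369.1183776855469, 204.33663940429688) (24.463682174682617, 26.70288848876953) ray [ 0.6057 -0.1146  0.028 ] cloud med [ 0.6053 -0.1141  0.0284]
top 2 526 (334.00994873046875, 197.010498046875) (24.44182014465332, 25.04633140563965) ray [ 0.6206 -0.0352  0.028 ] cloud med [ 0.6202 -0.0353  0.0286]
top 3 525 (299.1923828125, 189.63572692871094) (24.541715621948242, 25.15067481994629) ray [0.6358 0.0435 0.028 ] cloud med [0.6356 0.0435 0.0285]
top 4 518 (264.6949462890625, 182.20523071289062) (24.10380744934082, 25.323671340942383) ray [0.6512 0.1218 0.028 ] cloud med [0.6509 0.1217 0.0285]
scene 1 569 (337.873046875, 312.5689697265625) (20.83415985107422, 32.438392639160156) ray [ 0.6043 -0.1166  0.028 ] cloud med [ 0.6045 -0.1169  0.0283]
scene 2 497 (367.2841491699219, 292.21246337890625) (18.903106689453125, 31.011735916137695) ray [ 0.6193 -0.0379  0.028 ] cloud med [ 0.6195 -0.0387  0.0283]
scene 3 422 (393.8674621582031, 273.74700927734375) (16.59390640258789, 29.58061981201172) ray [0.6342 0.0407 0.028 ] cloud med [0.6345 0.0402 0.0283]
scene 4 365 (418.2395935058594, 257.0449523925781) (15.036515235900879, 28.3215389251709) ray [0.6497 0.1192 0.028 ] cloud med [0.6495 0.118  0.0283]
```

View pics/crop1.png

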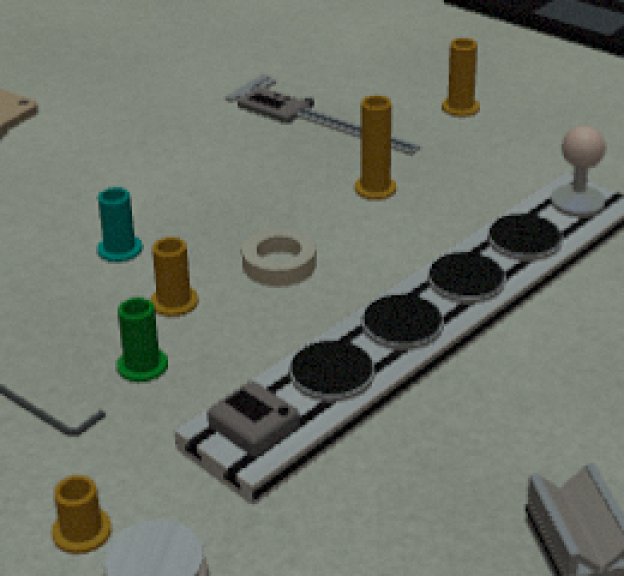

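```bash
cat >> h.py <<'E'
def go(x,y,z,jaw_deg,o=None):
    """remaining shift in present tool axes (tool assumed to keep orientation) and yaw turn about tool z"""
    o=o or ctrl.get_obs(); R=o["tcp_rot"]
    d=R.T@(np.array([x,y,z])-o["eef_pos"])
    a=np.degrees(np.arctan2(R[1,1],R[0,1])); w=-((jaw_deg-a+90)%180-90)
    # shift in axes after the turn
    th=np.radians(w);c,s=np.cos(th),np.sin(th)
    d2=np.array([c*d[0]+s*d[1],-s*d[0]+c*d[1],d[2]])
    tilt=R.T@np.cross(R[:,2],[0,0,-1])
    print("t%.2f tcp"%o["clock"],o["eef_pos"].round(4),"jaw %.1f"%a,"| shift now(mm)",(d*1e3).round(1),"turn wz",w.round(1),"| shift after turn",(d2*1e3).round(1),"tilt deg",np.degrees(tilt).round(2),"gap",round(o["finger_gap"],4),"F",o["wrist_force"].round(1),"q",o["qpos"].round(2))
E
python3 - <<'E'
from h import *
p,d=ctrl.grab_frame("top");W=cloud("top",d=d)
m=(W[...,2]>.03)&(W[...,0]>.4)&(W[...,0]<.9)&(W[...,1]<-.35)&(W[...,1]>-.55)
n,l,s,c=cv2.connectedComponentsWithStats(m.astype(np.uint8))
for i in range(1,n):
    if s[i,4]>50: q=W[l==i];print(c[i],s[i,4],np.nanmin(q,0),np.nanmax(q,0))
for j in (-31,-71.5,-124): go(.5375,-.3225,.2,j)
E
```

```text
[548.24       132.29777778] 225 [ 0.73745453 -0.54987183  0.03008152] [ 0.86605869 -0.53583882  0.05079038]
[511.35475578 158.74464439] 1167 [ 0.67066804 -0.44004157  0.03028265] [ 0.72344392 -0.38870395  0.17087653]
t1.25 tcp [ 0.2062 -0.6164  0.2055] jaw -71.5 | shift now(mm) [ 407.4 -173.7    5.5] turn wz -40.5 | shift after turn [422.6 132.6   5.5] tilt deg [-0. -0.  0.] gap 0.0936 F [-0.3  1.1 -0.5] q [ 1.18  0.63  0.04  1.52 -0.03  1.   -0.02]
t1.25 tcp [ 0.2062 -0.6164  0.2055] jaw -71.5 | shift now(mm) [ 407.4 -173.7    5.5] turn wz -0.0 | shift after turn [ 407.4 -173.6    5.5] tilt deg [-0. -0.  0.] gap 0.0936 F [-0.3  1.1 -0.5] q [ 1.18  0.63  0.04  1.52 -0.03  1.   -0.02]
t1.25 tcp [ 0.2062 -0.6164  0.2055] jaw -71.5 | shift now(mm) [ 407.4 -173.7    5.5] turn wz 52.5 | shift after turn [ 110.3 -428.9    5.5] tilt deg [-0. -0.  0.] gap 0.0936 F [-0.3  1.1 -0.5] q [ 1.18  0.63  0.04  1.52 -0.03  1.   -0.02]
```

Call:
{"op": "carry_out", "data": {"plan": [0.02,0,0,0,0,-6.75,60,0.02,0,0,0,0,-6.75,60,0.02,0,0,0,0,-6.75,60,0.02,0,0,0,0,-6.75,60,0.02,0,0,0,0,-6.75,60,0.02,0,0,0,0,-6.75,60,0.03,0.012,0,0,0,0,60,0.03,0.012,0,0,0,0,60,0.03,0.012,0,0,0,0,60,0.03,0.012,0,0,0,0,60,0.03,0.012,0,0,0,0,60,0.03,0.012,0,0,0,0,60], "grip_force": 30}}

```text
clock: 2.25
eef_pos: [0.4576, -0.4302, 0.2056]
tcp_rot: [[0.515, 0.857, 0.0], [0.857, -0.515, -0.0], [-0.0, 0.0, -1.0]]
wrist_force: [0.8, -1.2, -0.6]
finger_gap: 0.0565
```

```bash
python3 -c "
from h import *
go(.5375,-.3225,.2,-31)"
```

```text
t2.25 tcp [ 0.4576 -0.4302  0.2056] jaw -31.0 | shift now(mm) [133.5  13.    5.6] turn wz -0.0 | shift after turn [133.4  13.    5.6] tilt deg [ 0.01  0.01 -0.  ] gap 0.0565 F [ 0.8 -1.2 -0.6] q [ 0.81  0.6  -0.16  1.58  0.11  0.97  0.07]
```

Call:
{"op": "carry_out", "data": {"plan": [0.033,0.003,0.0,0,0,0,60,0.033,0.003,0.0,0,0,0,60,0.033,0.003,0.01,0,0,0,60,0.02,0.003,0.02,0,0,0,60,0.01,0.001,0.02,0,0,0,60,0.004,0,0.01,0,0,0,60,0,0,0,0,0,0,60,0,0,0,0,0,0,60]}}

```text
clock: 2.92
eef_pos: [0.5355, -0.3249, 0.1454]
tcp_rot: [[0.516, 0.857, -0.001], [0.857, -0.516, -0.0], [-0.001, -0.001, -1.0]]
wrist_force: [0.4, -0.8, -0.1]
finger_gap: 0.0562
```

```bash
cat >> h.py <<'E'
def wlook(name,ztop):
    o=ctrl.get_obs(); p,d=ctrl.grab_frame("wrist"); cv2.imwrite(f"pics/{name}.png",p[:,:,::-1])
    W=cloud("wrist",d=d,V=wristT(o)); n,l,s,c=cv2.connectedComponentsWithStats(bronze(p))
    for i in range(1,n):
        if s[i,4]<200: continue
        q=W[l==i];q=q[~np.isnan(q[:,0])];t=q[abs(q[:,2]-ztop)<.004]; f=q[abs(q[:,2]-.005)<.004]
        r=[]
        for k in (t,f):
            if len(k)>30:
                k2=k[:,:2].astype(np.float32); r+= [np.array(cv2.minEnclosingCircle(k2)[0]).round(4),round(cv2.minEnclosingCircle(k2)[1],4)]
        print(c[i].round(),s[i,4],"zmax",np.percentile(q[:,2],98).round(4),"top/flange circ",r)
E
python3 -c "
from h import *
go(.5375,-.3225,.01,-31)
wlook('w40',.04)"
```

```text
t2.92 tcp [ 0.5355 -0.3249  0.1454] jaw -31.1 | shift now(mm) [  3.2   0.6 135.4] turn wz -0.1 | shift after turn [  3.2   0.6 135.4] tilt deg [-0.04  0.05  0.  ] gap 0.0562 F [ 0.4 -0.8 -0.1] q [ 0.59  0.66 -0.15  1.64  0.12  0.84 -0.15]
[27. 28.] 2303 zmax 0.0541 top/flange circ [array([ 0.4366, -0.0936]), 0.0126, array([ 0.4336, -0.0901]), 0.0197]
[320. 228.] 937 zmax 0.042 top/flange circ [array([ 0.5381, -0.3202]), 0.0137, array([ 0.5374, -0.322 ]), 0.0182]
[163. 399.] 1123 zmax 0.2654 top/flange circ []
[478. 399.] 1167 zmax 0.2655 top/flange circ []
[444. 472.] 5286 zmax 0.2725 top/flange circ []
```

View pics/w40.png

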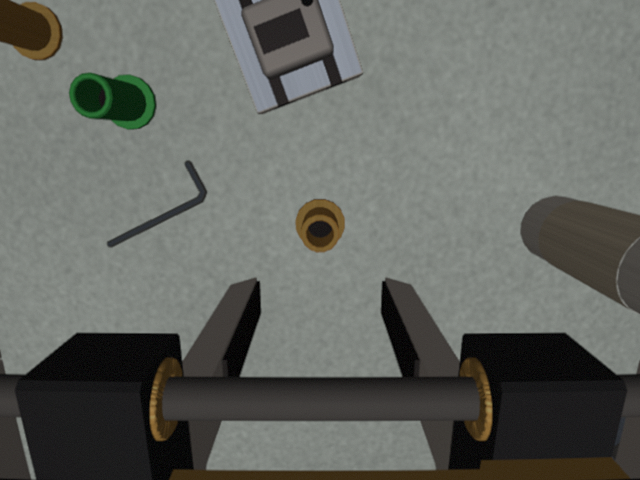

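The wrist picture shows the short bronze bush at (320,225), between the jaw lines. It measures 40 mm tall and its position agrees with the fixed cameras. Descending.

Call:
{"op": "carry_out", "data": {"plan": [0.004,0,0.03,0,0,0,60,0,0,0.03,0,0,0,60,0,0,0.03,0,0,0,60,0,0,0.025,0,0,0,60,0,0,0.015,0,0,0,60,0,0,0.005,0,0,0,60,0,0,0,0,0,0,60,0,0,0,0,0,0,0,0,0,0,0,0,0,0,0,0,0,0,0,0,0,0,0,0,0,0,0,0,0,0,0,0,0,0,0]}}

```text
clock: 3.97
eef_pos: [0.5383, -0.3205, 0.0114]
tcp_rot: [[0.515, 0.857, 0.0], [0.857, -0.515, -0.0], [-0.0, 0.0, -1.0]]
wrist_force: [-0.9, -0.5, 3.2]
finger_gap: 0.0271
```

```bash
python3 -c "
from h import *
go(.6505,.1205,.2,-11)"
```

```text
t3.97 tcp [ 0.5383 -0.3205  0.0114] jaw -31.0 | shift now(mm) [ 435.8 -130.9 -188.7] turn wz -20.0 | shift after turn [ 454.3   26.1 -188.7] tilt deg [ 0.02  0.01 -0.  ] gap 0.0271 F [-0.9 -0.5  3.2] q [ 0.56  0.85 -0.12  1.72  0.16  0.58 -0.19]
```

Call:
{"op": "carry_out", "data": {"plan": [0,0,-0.01,0,0,0,0,0,0,-0.025,0,0,0,0,0,0,-0.035,0,0,0,0,0,0,-0.03,0,0,-4,0,0.01,0,-0.02,0,0,-4,0,0.02,0,0,0,0,-4,0,0.03,0,0,0,0,-4,0,0.035,0,0,0,0,-4,0,0.035,0.003,0,0,0,0,0,0.035,0.003,0,0,0,0,0,0.035,0.003,0,0,0,0,0,0.035,0.003,0,0,0,0,0]}}

```text
clock: 4.97
eef_pos: [0.6075, -0.0926, 0.1296]
tcp_rot: [[0.189, 0.982, -0.002], [0.982, -0.189, 0.001], [0.001, -0.002, -1.0]]
wrist_force: [1.0, 0.1, -1.7]
finger_gap: 0.0274
```

```bash
python3 -c "
from h import *
go(.6505,.1205,.0394,-11)"
```

```text
t4.97 tcp [ 0.6075 -0.0926  0.1296] jaw -10.9 | shift now(mm) [217.3   2.2  90.4] turn wz 0.1 | shift after turn [217.3   1.7  90.4] tilt deg [-0.1  -0.04 -0.  ] gap 0.0274 F [ 1.   0.1 -1.7] q [ 0.25  0.67 -0.23  1.69  0.19  0.8  -0.26]
```

Call:
{"op": "carry_out", "data": {"plan": [0.035,0.001,0,0,0,0,0,0.035,0.001,0,0,0,0,0,0.035,0,0,0,0,0,0,0.035,0,0,0,0,0,0,0.03,0,0,0,0,0,0,0.02,0,0.01,0,0,0,0,0.015,0,0.02,0,0,0,0,0.005,0,0.02,0,0,0,0,0,0,0.01,0,0,0,0,0,0,0,0,0,0,0,0,0,0,0,0,0,0]}}

```text
clock: 5.88
eef_pos: [0.6491, 0.1092, 0.0697]
tcp_rot: [[0.191, 0.982, -0.002], [0.982, -0.191, -0.001], [-0.001, -0.002, -1.0]]
wrist_force: [0.0, -0.2, -0.8]
finger_gap: 0.0271
```

```bash
python3 - <<'E'
from h import *
go(.6505,.1205,.0394,-11)
p,d=ctrl.grab_frame("wrist"); cv2.imwrite("pics/w40b.png",p[:,:,::-1])
E
```

```text
t5.88 tcp [0.6491 0.1092 0.0697] jaw -11.0 | shift now(mm) [11.4 -0.7 30.3] turn wz -0.0 | shift after turn [11.4 -0.7 30.3] tilt deg [-0.11  0.08 -0.  ] gap 0.0271 F [ 0.  -0.2 -0.8] q [-0.1   0.8  -0.19  1.6   0.2   0.76 -0.57]
```

View pics/w40b.png

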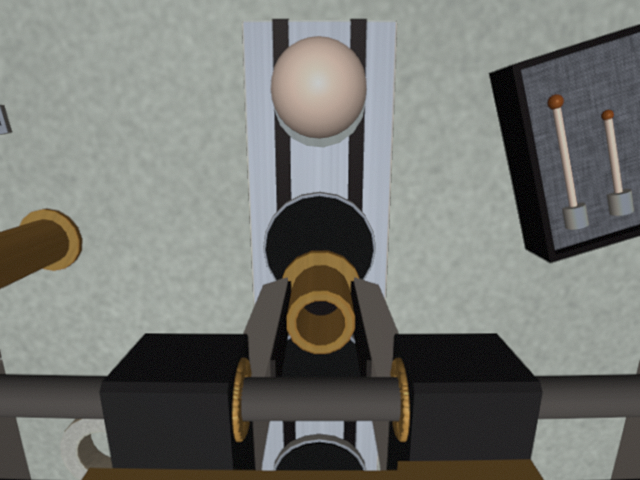

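The bush is held upright at (320,300). Pad 4 is just ahead at (320,235), centred in line with the jaws. Moving on 11 mm and lowering slowly.

Call:
{"op": "carry_out", "data": {"plan": [0.0115,-0.001,0.005,0,0,0,0,0,0,0.01,0,0,0,0,0,0,0.008,0,0,0,0,0,0,0.004,0,0,0,0,0,0,0.002,0,0,0,0,0,0,0,0,0,0,0]}}

```text
clock: 6.43
eef_pos: [0.6507, 0.1209, 0.0406]
tcp_rot: [[0.191, 0.982, -0.001], [0.982, -0.191, -0.001], [-0.001, -0.001, -1.0]]
wrist_force: [-0.2, 0.4, -2.1]
finger_gap: 0.0271
```

```bash
python3 -c "
from h import *
go(.6505,.1205,.0394,-11)"
```

```text
t6.43 tcp [0.6507 0.1209 0.0406] jaw -11.0 | shift now(mm) [-0.4 -0.1  1.2] turn wz -0.0 | shift after turn [-0.4 -0.1  1.2] tilt deg [-0.07  0.05  0.  ] gap 0.0271 F [-0.2  0.4 -2.1] q [-0.12  0.85 -0.18  1.6   0.21  0.72 -0.59]
```

Call:
{"op": "carry_out", "data": {"plan": [0,0,0.0015,0,0,0,0,0,0,0,0,0,0,0,0,0,0,0,0,0,40,0,0,0,0,0,0,50,0,0,0,0,0,0,60,0,0,0,0,0,0,60,0,0,-0.01,0,0,0,60,0,0,-0.03,0,0,0,60,0,0,-0.04,0,0,0,60,0,0,-0.04,0,0,0,60,0,0,-0.03,0,0,0,60]}}

```text
clock: 7.35
eef_pos: [0.6523, 0.1218, 0.1943]
tcp_rot: [[0.191, 0.982, 0.004], [0.982, -0.191, 0.001], [0.002, 0.004, -1.0]]
wrist_force: [0.1, -0.4, 0.4]
finger_gap: 0.0563
```

```bash
python3 - <<'E'
from h import *
go(.477,.3385,.2,35.4)
go(.4325,-.0885,.2,-11.6)
go(.4845,.1515,.2,17)
wlook('w40c',.068)
E
```

```text
t7.35 tcp [0.6523 0.1218 0.1943] jaw -11.0 | shift now(mm) [ 179.2 -213.4   -6.1] turn wz -46.4 | shift after turn [278.1 -17.3  -6.1] tilt deg [ 0.2 -0.1  0. ] gap 0.0563 F [ 0.1 -0.4  0.4] q [-0.1   0.66 -0.22  1.49  0.16  1.   -0.55]
t7.35 tcp [0.6523 0.1218 0.1943] jaw -11.0 | shift now(mm) [-248.4 -175.6   -6.7] turn wz 0.6 | shift after turn [-250.2 -173.    -6.7] tilt deg [ 0.2 -0.1  0. ] gap 0.0563 F [ 0.1 -0.4  0.4] q [-0.1   0.66 -0.22  1.49  0.16  1.   -0.55]
t7.35 tcp [0.6523 0.1218 0.1943] jaw -11.0 | shift now(mm) [  -2.9 -170.3   -6.3] turn wz -28.0 | shift after turn [  77.4 -151.7   -6.3] tilt deg [ 0.2 -0.1  0. ] gap 0.0563 F [ 0.1 -0.4  0.4] q [-0.1   0.66 -0.22  1.49  0.16  1.   -0.55]
[51. 10.] 1196 zmax 0.072 top/flange circ [array([0.48  , 0.3235]), 0.0057, array([0.4764, 0.3333]), 0.016]
[106. 234.] 2560 zmax 0.0954 top/flange circ [array([0.4859, 0.1521]), 0.0132, array([0.4814, 0.1519]), 0.0167]
[319. 231.] 761 zmax 0.0698 top/flange circ [array([0.6517, 0.1205]), 0.014]
[163. 399.] 1102 zmax 0.3144 top/flange circ []
[478. 399.] 1103 zmax 0.3145 top/flange circ []
[441. 472.] 5310 zmax 0.3216 top/flange circ []
```

View pics/w40c.png

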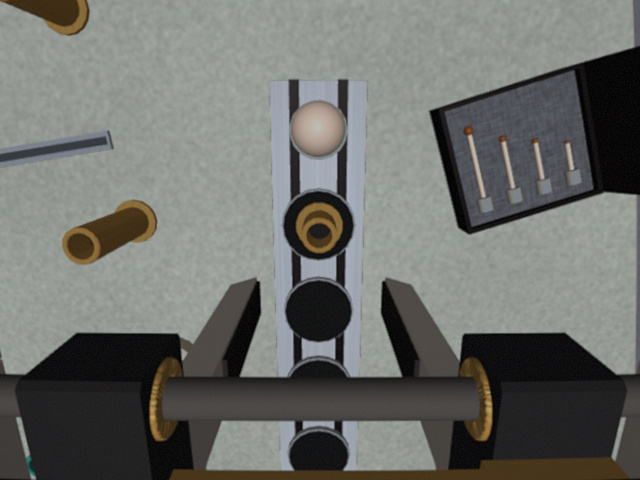

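Bush 40 stands upright at (320,228), centred on its pad and next to the sphere. Next is the bronze bush 58, with the jaw angle unchanged.

Call:
{"op": "carry_out", "data": {"plan": [-0.015,-0.01,0,0,0,0,60,-0.03,-0.021,0,0,0,0,60,-0.035,-0.024,0,0,0,0,60,-0.035,-0.025,0,0,0,0,60,-0.035,-0.025,0,0,0,0,60,-0.035,-0.025,0,0,0,0,60,-0.03,-0.022,0.01,0,0,0,60,-0.02,-0.013,0.02,0,0,0,60,-0.01,-0.007,0.02,0,0,0,60,-0.003,-0.002,0.01,0,0,0,60,0,0,0,0,0,0,60]}}

```text
clock: 8.32
eef_pos: [0.4342, -0.0866, 0.129]
tcp_rot: [[0.193, 0.981, -0.004], [0.981, -0.193, -0.0], [-0.001, -0.004, -1.0]]
wrist_force: [0.5, 0.2, 0.6]
finger_gap: 0.0563
```

```bash
python3 - <<'E'
from h import *
go(.4325,-.0885,.02,-11)
wlook('w58',.058)
E
```

```text
t8.32 tcp [ 0.4342 -0.0866  0.129 ] jaw -11.1 | shift now(mm) [ -2.2  -0.9 109. ] turn wz -0.1 | shift after turn [ -2.1  -0.9 109. ] tilt deg [-0.2   0.05  0.  ] gap 0.0563 F [0.5 0.2 0.6] q [ 0.28  0.47 -0.21  2.15  0.18  0.54 -0.25]
[319. 246.] 1394 zmax 0.0598 top/flange circ [array([ 0.4329, -0.0882]), 0.0137, array([ 0.4325, -0.0913]), 0.0175]
[163. 399.] 1111 zmax 0.2492 top/flange circ []
[478. 399.] 1153 zmax 0.2489 top/flange circ []
[443. 472.] 5287 zmax 0.256 top/flange circ []
```

View pics/w58.png

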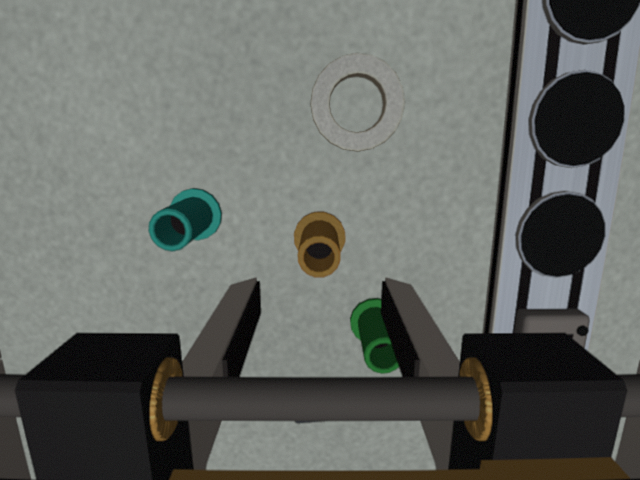

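Three candidates are in view: turquoise (185,220), green (378,335) and bronze (320,248). The bronze one is meant; it is 58 mm tall, and the green one is about 40 mm clear of the fingers. Descending on the bronze.

Call:
{"op": "carry_out", "data": {"plan": [-0.002,-0.001,0.025,0,0,0,60,0,0,0.03,0,0,0,60,0,0,0.03,0,0,0,60,0,0,0.015,0,0,0,60,0,0,0.009,0,0,0,60,0,0,0,0,0,0,60,0,0,0,0,0,0,0,0,0,0,0,0,0,0,0,0,0,0,0,0,0,0,0,0,0,0,0,0,0,0,0,0,0,0,0]}}

```text
clock: 9.28
eef_pos: [0.4341, -0.0873, 0.0217]
tcp_rot: [[0.191, 0.982, -0.001], [0.982, -0.191, -0.0], [-0.0, -0.001, -1.0]]
wrist_force: [-1.9, 0.4, 7.5]
finger_gap: 0.0275
```

```bash
python3 -c "
from h import *
go(.635,.0421,.2,-11)"
```

```text
t9.28 tcp [ 0.4341 -0.0873  0.0217] jaw -11.0 | shift now(mm) [ 165.3  172.2 -178.7] turn wz -0.0 | shift after turn [ 165.3  172.2 -178.7] tilt deg [-0.08  0.03 -0.  ] gap 0.0275 F [-1.9  0.4  7.5] q [ 0.21  0.69 -0.11  2.22  0.28  0.25 -0.34]
```

Call:
{"op": "carry_out", "data": {"plan": [0,0,-0.01,0,0,0,0,0,0,-0.025,0,0,0,0,0,0,-0.03,0,0,0,0,0.01,0.01,-0.025,0,0,0,0,0.02,0.02,-0.01,0,0,0,0,0.025,0.025,0,0,0,0,0,0.025,0.026,0,0,0,0,0,0.025,0.026,0,0,0,0,0,0.025,0.026,0,0,0,0,0,0.02,0.02,0,0,0,0,0,0.01,0.012,0.01,0,0,0,0,0.004,0.006,0.01,0,0,0,0]}}

```text
clock: 10.28
eef_pos: [0.6369, 0.0438, 0.1011]
tcp_rot: [[0.189, 0.982, 0.003], [0.982, -0.189, 0.002], [0.002, 0.003, -1.0]]
wrist_force: [-0.2, 0.3, -1.8]
finger_gap: 0.0274
```

```bash
python3 -c "
from h import *
go(.635,.0421,.0497,-11)"
```

```text
t10.28 tcp [0.6369 0.0438 0.1011] jaw -10.9 | shift now(mm) [-2.1 -1.7 51.4] turn wz 0.1 | shift after turn [-2.1 -1.7 51.4] tilt deg [ 0.17 -0.14 -0.  ] gap 0.0274 F [-0.2  0.3 -1.8] q [ 0.01  0.74 -0.2   1.65  0.19  0.78 -0.47]
```

Call:
{"op": "carry_out", "data": {"plan": [0,0,0.01,0,0,0,0,0,0,0.015,0,0,0,0,0,0,0.012,0,0,0,0,0,0,0.006,0,0,0,0,0,0,0.004,0,0,0,0,0,0,0.002,0,0,0,0,0,0,0,0,0,0,0]}}

```text
clock: 10.87
eef_pos: [0.6341, 0.0407, 0.0519]
tcp_rot: [[0.191, 0.982, -0.0], [0.982, -0.191, -0.0], [-0.0, -0.0, -1.0]]
wrist_force: [0.1, 0.1, -2.0]
finger_gap: 0.0276
```

```bash
python3 -c "
from h import *
go(.635,.0421,.0497,-11)"
```

```text
t10.87 tcp [0.6341 0.0407 0.0519] jaw -11.0 | shift now(mm) [1.5 0.6 2.2] turn wz -0.0 | shift after turn [1.5 0.6 2.2] tilt deg [-0.02  0.01 -0.  ] gap 0.0276 F [ 0.1  0.1 -2. ] q [ 0.    0.8  -0.18  1.68  0.21  0.68 -0.48]
```

Call:
{"op": "carry_out", "data": {"plan": [0.0015,0.0005,0.0015,0,0,0,0,0,0,0.001,0,0,0,0,0,0,0,0,0,0,0,0,0,0,0,0,0,40,0,0,0,0,0,0,50,0,0,0,0,0,0,60,0,0,0,0,0,0,60,0,0,-0.01,0,0,0,60,0,0,-0.03,0,0,0,60,0,0,-0.04,0,0,0,60,0,0,-0.04,0,0,0,60,0,0,-0.03,0,0,0,60]}}

```text
clock: 11.87
eef_pos: [0.6361, 0.0427, 0.2037]
tcp_rot: [[0.191, 0.982, 0.004], [0.982, -0.191, 0.001], [0.001, 0.004, -1.0]]
wrist_force: [0.5, 1.2, -0.3]
finger_gap: 0.0573
```

```bash
python3 - <<'E'
from h import *
go(.477,.3385,.2,35.4)
go(.477,.3385,.2,10)
wlook('w58c',.086)
E
```

```text
t11.87 tcp [0.6361 0.0427 0.2037] jaw -11.0 | shift now(mm) [ 260.  -212.7    3.3] turn wz -46.4 | shift after turn [333.3  41.6   3.3] tilt deg [ 0.2  -0.07  0.  ] gap 0.0573 F [ 0.5  1.2 -0.3] q [ 0.02  0.62 -0.22  1.56  0.16  0.98 -0.44]
t11.87 tcp [0.6361 0.0427 0.2037] jaw -11.0 | shift now(mm) [ 260.  -212.7    3.3] turn wz -21.0 | shift after turn [ 318.9 -105.4    3.3] tilt deg [ 0.2  -0.07  0.  ] gap 0.0573 F [ 0.5  1.2 -0.3] q [ 0.02  0.62 -0.22  1.56  0.16  0.98 -0.44]
[321. 127.] 241 zmax 0.0701 top/flange circ []
[112. 131.] 1862 zmax 0.0951 top/flange circ [array([0.4891, 0.1502]), 0.0126, array([0.4816, 0.1523]), 0.017]
[ 70. 129.] 729 zmax 0.0955 top/flange circ [array([0.4809, 0.1523]), 0.0095]
[319. 231.] 916 zmax 0.0877 top/flange circ [array([0.6353, 0.0405]), 0.014]
[163. 399.] 1089 zmax 0.3235 top/flange circ []
[478. 399.] 1123 zmax 0.324 top/flange circ []
[443. 472.] 5278 zmax 0.331 top/flange circ []
```

View pics/w58c.png

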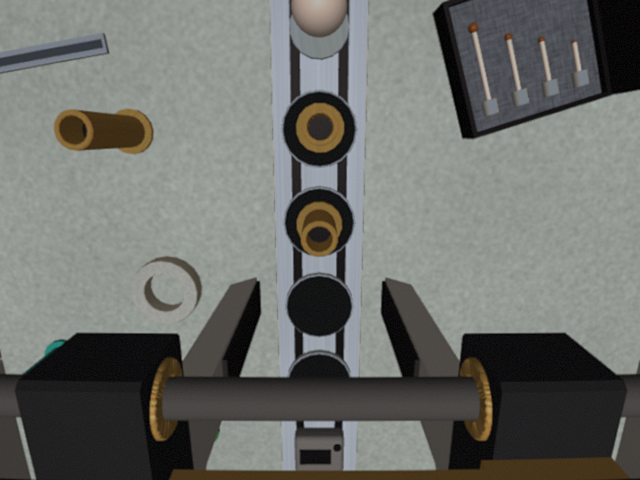

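Bush 40 (320,128) and bush 58 (320,222) are both centred on their pads. Next is bush 76, keeping the same jaw angle.

Call:
{"op": "carry_out", "data": {"plan": [0.012,-0.01,0,0,0,0,60,0.025,-0.02,0,0,0,0,60,0.03,-0.024,0,0,0,0,60,0.03,-0.025,0,0,0,0,60,0.03,-0.025,0,0,0,0,60,0.03,-0.025,0,0,0,0,60,0.03,-0.025,0,0,0,0,60,0.03,-0.025,0,0,0,0,60,0.025,-0.02,0.01,0,0,0,60,0.013,-0.01,0.02,0,0,0,60,0.005,-0.004,0.02,0,0,0,60,0,0,0,0,0,0,60]}}

```text
clock: 12.92
eef_pos: [0.4703, 0.3393, 0.1456]
tcp_rot: [[0.185, 0.983, -0.008], [0.983, -0.186, -0.004], [-0.005, -0.007, -1.0]]
wrist_force: [-0.7, -1.4, 0.5]
finger_gap: 0.0565
```

```bash
python3 - <<'E'
from h import *
go(.477,.3385,.03,-11)
wlook('w76',.076)
E
```

```text
t12.92 tcp [0.4703 0.3393 0.1456] jaw -10.7 | shift now(mm) [  1.    7.6 115.5] turn wz 0.3 | shift after turn [  1.    7.6 115.5] tilt deg [-0.39  0.29 -0.  ] gap 0.0565 F [-0.7 -1.4  0.5] q [-0.53  0.61 -0.22  1.77  0.17  0.79 -1.02]
[332. 241.] 1741 zmax 0.0778 top/flange circ [array([0.4777, 0.3369]), 0.0136, array([0.4776, 0.3371]), 0.019]
[163. 399.] 1132 zmax 0.2658 top/flange circ []
[478. 399.] 1181 zmax 0.2654 top/flange circ []
[429. 466.] 6819 zmax 0.2724 top/flange circ [array([0.4853, 0.1616]), 0.0104, array([0.4835, 0.1491]), 0.0181]
```

View pics/w76.png

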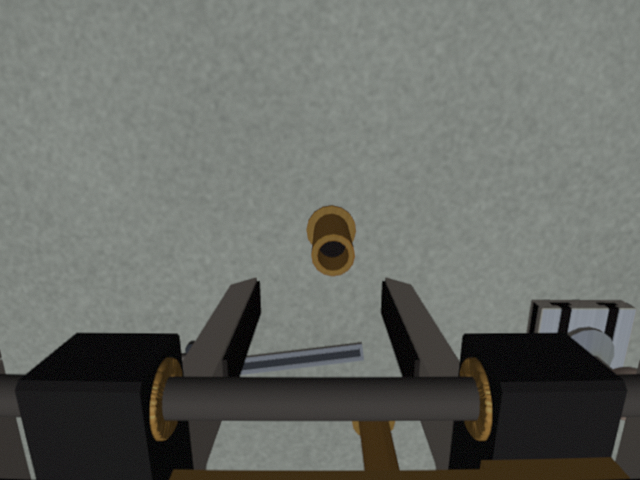

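Bush 76 is at (332,245), 76 mm tall, and the arm was still settling. I'll lower part of the way and re-measure.

Call:
{"op": "carry_out", "data": {"plan": [0,0.002,0.015,0,0,0,60,0,0,0.025,0,0,0,60,0,0,0.015,0,0,0,60,0,0,0,0,0,0,60,0,0,0,0,0,0,60]}}

```text
clock: 13.38
eef_pos: [0.478, 0.3369, 0.0948]
tcp_rot: [[0.192, 0.981, -0.0], [0.981, -0.192, -0.001], [-0.001, -0.0, -1.0]]
wrist_force: [0.4, -1.0, -0.2]
finger_gap: 0.0566
```

```bash
python3 - <<'E'
from h import *
go(.4773,.3375,.03,-11)
E
```

```text
t13.38 tcp [0.478  0.3369 0.0948] jaw -11.1 | shift now(mm) [ 0.5 -0.8 64.8] turn wz -0.1 | shift after turn [ 0.5 -0.8 64.8] tilt deg [-0.02  0.05 -0.  ] gap 0.0566 F [ 0.4 -1.  -0.2] q [-0.54  0.68 -0.2   1.8   0.2   0.68 -1.04]
```

Call:
{"op": "carry_out", "data": {"plan": [0,0,0.02,0,0,0,60,0,0,0.02,0,0,0,60,0,0,0.015,0,0,0,60,0,0,0.006,0,0,0,60,0,0,0,0,0,0,60,0,0,0,0,0,0,0,0,0,0,0,0,0,0,0,0,0,0,0,0,0,0,0,0,0,0,0,0,0,0,0,0,0,0,0]}}

```text
clock: 14.22
eef_pos: [0.4779, 0.3382, 0.0342]
tcp_rot: [[0.191, 0.982, 0.001], [0.982, -0.191, 0.001], [0.001, 0.001, -1.0]]
wrist_force: [-0.1, 0.2, 5.1]
finger_gap: 0.0275
```

```bash
python3 - <<'E'
from h import *
go(.6199,-.0366,.2,-11)
E
```

```text
t14.22 tcp [0.4779 0.3382 0.0342] jaw -11.0 | shift now(mm) [-340.7  211.  -166. ] turn wz -0.0 | shift after turn [-340.7  211.  -166. ] tilt deg [ 0.04 -0.05  0.  ] gap 0.0275 F [-0.1  0.2  5.1] q [-0.56  0.77 -0.17  1.83  0.23  0.55 -1.07]
```

Call:
{"op": "carry_out", "data": {"plan": [0,0,-0.01,0,0,0,0,0,0,-0.025,0,0,0,0,0,0,-0.035,0,0,0,0,0,0,-0.035,0,0,0,0,-0.01,0.006,-0.03,0,0,0,0,-0.02,0.012,-0.02,0,0,0,0,-0.03,0.018,0,0,0,0,0,-0.033,0.02,0,0,0,0,0,-0.033,0.02,0,0,0,0,0,-0.033,0.02,0,0,0,0,0,-0.033,0.02,0,0,0,0,0,-0.033,0.02,0,0,0,0,0]}}

```text
clock: 15.22
eef_pos: [0.5682, 0.0892, 0.1892]
tcp_rot: [[0.191, 0.982, 0.0], [0.982, -0.191, -0.0], [-0.0, 0.0, -1.0]]
wrist_force: [0.2, 0.4, -1.4]
finger_gap: 0.0275
```

Call:
{"op": "carry_out", "data": {"plan": [-0.033,0.02,0,0,0,0,0,-0.033,0.02,0,0,0,0,0,-0.028,0.019,0,0,0,0,0,-0.015,0.01,0,0,0,0,0,-0.005,0.005,0.01,0,0,0,0,0,0,0.02,0,0,0,0,0,0,0.02,0,0,0,0,0,0,0,0,0,0,0,0,0,0,0,0,0,0]}}

```text
clock: 15.97
eef_pos: [0.6176, -0.0333, 0.1375]
tcp_rot: [[0.189, 0.982, -0.003], [0.982, -0.189, 0.001], [0.0, -0.003, -1.0]]
wrist_force: [-0.8, -0.1, -0.5]
finger_gap: 0.0274
```

```bash
python3 - <<'E'
from h import *
go(.6199,-.0366,.0622,-11)
E
```

```text
t15.97 tcp [ 0.6176 -0.0333  0.1375] jaw -10.9 | shift now(mm) [-2.8  3.1 75.3] turn wz 0.1 | shift after turn [-2.8  3.1 75.3] tilt deg [-0.2  -0.02 -0.  ] gap 0.0274 F [-0.8 -0.1 -0.5] q [ 0.14  0.67 -0.22  1.67  0.18  0.83 -0.34]
```

Call:
{"op": "carry_out", "data": {"plan": [-0.001,0.001,0.01,0,0,0,0,0,0,0.02,0,0,0,0,0,0,0.02,0,0,0,0,0,0,0.013,0,0,0,0,0,0,0.006,0,0,0,0,0,0,0.002,0,0,0,0,0,0,0,0,0,0,0,0,0,0,0,0,0,0]}}

```text
clock: 16.63
eef_pos: [0.6208, -0.0359, 0.0685]
tcp_rot: [[0.191, 0.982, 0.002], [0.982, -0.191, 0.0], [0.0, 0.002, -1.0]]
wrist_force: [-0.4, 0.9, -1.2]
finger_gap: 0.0277
```

```bash
python3 - <<'E'
from h import *
go(.6199,-.0366,.0622,-11)
E
```

```text
t16.63 tcp [ 0.6208 -0.0359  0.0685] jaw -11.0 | shift now(mm) [-0.9 -0.8  6.3] turn wz 0.0 | shift after turn [-0.9 -0.8  6.3] tilt deg [ 0.12 -0.03  0.  ] gap 0.0277 F [-0.4  0.9 -1.2] q [ 0.13  0.76 -0.19  1.71  0.21  0.69 -0.37]
```

Call:
{"op": "carry_out", "data": {"plan": [-0.0005,-0.0005,0.003,0,0,0,0,0,0,0.0015,0,0,0,0,0,0,0.001,0,0,0,0,0,0,0,0,0,0,0,0,0,0,0,0,0,0]}}

```text
clock: 17.05
eef_pos: [0.6194, -0.0366, 0.0622]
tcp_rot: [[0.191, 0.982, 0.0], [0.982, -0.191, -0.0], [-0.0, 0.0, -1.0]]
wrist_force: [0.1, -0.5, -0.9]
finger_gap: 0.0273
```

```bash
python3 - <<'E'
from h import *
go(.6199,-.0366,.0622,-11)
E
```

```text
t17.05 tcp [ 0.6194 -0.0366  0.0622] jaw -11.0 | shift now(mm) [0.1 0.5 0. ] turn wz -0.0 | shift after turn [0.1 0.5 0. ] tilt deg [0.02 0.   0.  ] gap 0.0273 F [ 0.1 -0.5 -0.9] q [ 0.13  0.77 -0.19  1.72  0.21  0.68 -0.37]
```

Call:
{"op": "carry_out", "data": {"plan": [0,0,0.001,0,0,0,0,0,0,0,0,0,0,0,0,0,0,0,0,0,40,0,0,0,0,0,0,50,0,0,0,0,0,0,60,0,0,0,0,0,0,60,0,0,-0.01,0,0,0,60,0,0,-0.03,0,0,0,60,0,0,-0.04,0,0,0,60,0,0,-0.04,0,0,0,60,0,0,-0.02,0,0,0,60,0,0,0,0,0,0,60]}}

```text
clock: 18.05
eef_pos: [0.623, -0.0363, 0.2074]
tcp_rot: [[0.191, 0.982, 0.011], [0.982, -0.191, -0.0], [0.002, 0.011, -1.0]]
wrist_force: [0.3, 0.2, 0.9]
finger_gap: 0.0559
```

```bash
python3 - <<'E'
from h import *
go(.4845,.1515,.2,-11)
wlook('w76c',.104)
E
```

```text
t18.05 tcp [ 0.623  -0.0363  0.2074] jaw -11.0 | shift now(mm) [ 157.8 -171.8    5.8] turn wz -0.0 | shift after turn [ 157.9 -171.8    5.8] tilt deg [ 0.61 -0.11  0.  ] gap 0.0559 F [0.3 0.2 0.9] q [ 0.16  0.59 -0.24  1.6   0.16  0.96 -0.32]
[89. 23.] 2918 zmax 0.0951 top/flange circ [array([0.4818, 0.1539]), 0.0176]
[315.  20.] 935 zmax 0.0699 top/flange circ []
[314. 128.] 506 zmax 0.0882 top/flange circ []
[314. 224.] 693 zmax 0.1055 top/flange circ [array([ 0.6194, -0.0382]), 0.0139]
[314. 249.] 441 zmax 0.106 top/flange circ [array([ 0.6193, -0.0391]), 0.0121]
[163. 399.] 1096 zmax 0.3272 top/flange circ []
[478. 399.] 1138 zmax 0.3278 top/flange circ []
[442. 472.] 5284 zmax 0.3349 top/flange circ []
```

View pics/w76c.png

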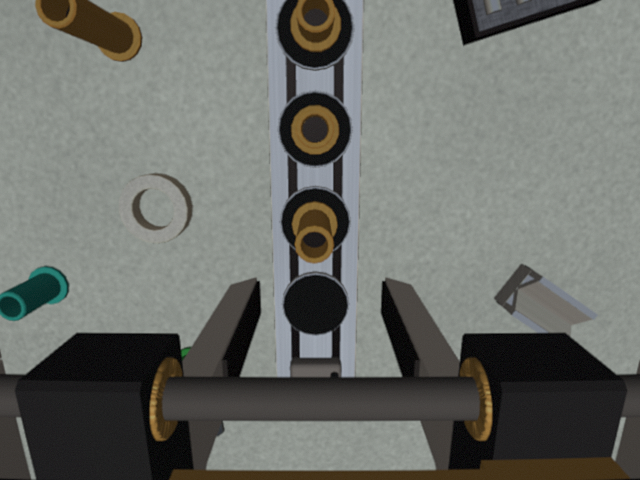

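Bushes 40, 58 and 76 stand centred at (315,22), (314,128) and (314,225). Next is bush 94.

Call:
{"op": "carry_out", "data": {"plan": [0.01,-0.01,0,0,0,0,60,0.02,-0.021,0,0,0,0,60,0.025,-0.027,0,0,0,0,60,0.025,-0.027,0,0,0,0,60,0.025,-0.027,0,0,0,0,60,0.025,-0.027,0,0,0,0,60,0.017,-0.018,0.01,0,0,0,60,0.009,-0.009,0.02,0,0,0,60,0.003,-0.003,0.02,0,0,0,60,0,0,0.01,0,0,0,60,0,0,0,0,0,0,60,0,0,0,0,0,0,60]}}

```text
clock: 19.1
eef_pos: [0.4829, 0.1513, 0.1401]
tcp_rot: [[0.191, 0.982, -0.003], [0.982, -0.191, -0.001], [-0.001, -0.002, -1.0]]
wrist_force: [0.5, -0.4, -0.1]
finger_gap: 0.0566
```

```bash
python3 - <<'E'
from h import *
go(.4845,.1515,.05,-11)
wlook('w94',.094)
E
```

```text
t19.10 tcp [0.4829 0.1513 0.1401] jaw -11.0 | shift now(mm) [ 0.7  1.7 90.1] turn wz -0.0 | shift after turn [ 0.7  1.7 90.1] tilt deg [-0.13  0.09  0.  ] gap 0.0566 F [ 0.5 -0.4 -0.1] q [-0.2   0.53 -0.23  1.98  0.19  0.66 -0.74]
[321. 246.] 2080 zmax 0.0957 top/flange circ [array([0.4838, 0.1524]), 0.0135, array([0.4841, 0.1521]), 0.0189]
[538. 231.] 259 zmax 0.0354 top/flange circ []
[570. 243.] 2294 zmax 0.0697 top/flange circ []
[538. 325.] 504 zmax 0.0496 top/flange circ []
[163. 399.] 1112 zmax 0.2602 top/flange circ []
[478. 399.] 1151 zmax 0.2602 top/flange circ []
[443. 472.] 5326 zmax 0.2672 top/flange circ []
```

View pics/w94.png

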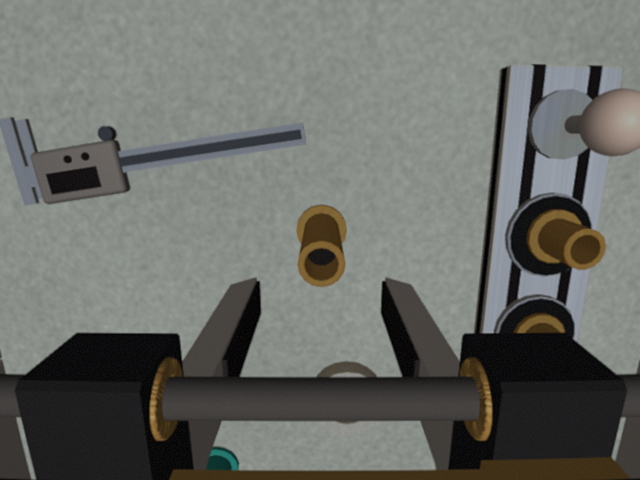

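Bush 94 is at (321,250), 94 mm tall, at (0.484, 0.152). Descending.

Call:
{"op": "carry_out", "data": {"plan": [0.001,0.001,0.02,0,0,0,60,0,0,0.025,0,0,0,60,0,0,0.025,0,0,0,60,0,0,0.018,0,0,0,60,0,0,0.006,0,0,0,60,0,0,0,0,0,0,60,0,0,0,0,0,0,0,0,0,0,0,0,0,0,0,0,0,0,0,0,0,0,0,0,0,0,0,0,0,0,0,0,0,0,0]}}

```text
clock: 20.07
eef_pos: [0.485, 0.1529, 0.0478]
tcp_rot: [[0.191, 0.982, 0.001], [0.982, -0.191, 0.0], [0.0, 0.001, -1.0]]
wrist_force: [-0.5, 0.5, 6.0]
finger_gap: 0.0276
```

```bash
python3 - <<'E'
from h import *
go(.605,-.1156,.2,-11)
E
```

```text
t20.07 tcp [0.485  0.1529 0.0478] jaw -11.0 | shift now(mm) [-240.5  169.1 -152.2] turn wz -0.0 | shift after turn [-240.6  169.1 -152.2] tilt deg [ 0.04 -0.03 -0.  ] gap 0.0276 F [-0.5  0.5  6. ] q [-0.25  0.68 -0.17  2.04  0.25  0.44 -0.8 ]
```

Call:
{"op": "carry_out", "data": {"plan": [0,0,-0.01,0,0,0,0,0,0,-0.025,0,0,0,0,0,0,-0.035,0,0,0,0,0,0,-0.035,0,0,0,0,-0.01,0.005,-0.025,0,0,0,0,-0.02,0.01,-0.01,0,0,0,0,-0.028,0.018,0,0,0,0,0,-0.03,0.02,0,0,0,0,0,-0.03,0.02,0,0,0,0,0,-0.03,0.02,0,0,0,0,0,-0.03,0.022,0,0,0,0,0,-0.028,0.022,0,0,0,0,0]}}

```text
clock: 21.07
eef_pos: [0.5798, -0.0781, 0.1876]
tcp_rot: [[0.191, 0.981, -0.0], [0.981, -0.191, -0.0], [-0.0, -0.0, -1.0]]
wrist_force: [0.5, 0.6, -2.1]
finger_gap: 0.0276
```

Call:
{"op": "carry_out", "data": {"plan": [-0.02,0.018,0,0,0,0,0,-0.01,0.01,0,0,0,0,0,-0.004,0.004,0.01,0,0,0,0,0,0,0.02,0,0,0,0,0,0,0.02,0,0,0,0,0,0,0,0,0,0,0,0,0,0,0,0,0,0,0,0,0,0,0,0,0]}}

```text
clock: 21.73
eef_pos: [0.6052, -0.1143, 0.1377]
tcp_rot: [[0.19, 0.982, 0.001], [0.982, -0.19, 0.0], [0.001, 0.001, -1.0]]
wrist_force: [0.3, -0.1, -1.9]
finger_gap: 0.0275
```

```bash
python3 - <<'E'
from h import *
go(.605,-.1156,.0758,-11)
E
```

```text
t21.73 tcp [ 0.6052 -0.1143  0.1377] jaw -10.9 | shift now(mm) [-1.4 -0.  61.9] turn wz 0.1 | shift after turn [-1.4  0.  61.9] tilt deg [ 0.03 -0.03 -0.  ] gap 0.0275 F [ 0.3 -0.1 -1.9] q [ 0.28  0.66 -0.23  1.68  0.19  0.82 -0.22]
```

Call:
{"op": "carry_out", "data": {"plan": [-0.001,0,0.01,0,0,0,0,0,0,0.018,0,0,0,0,0,0,0.016,0,0,0,0,0,0,0.008,0,0,0,0,0,0,0.004,0,0,0,0,0,0,0.002,0,0,0,0,0,0,0,0,0,0,0,0,0,0,0,0,0,0]}}

```text
clock: 22.4
eef_pos: [0.6055, -0.1162, 0.0798]
tcp_rot: [[0.191, 0.982, 0.001], [0.982, -0.191, -0.0], [0.0, 0.002, -1.0]]
wrist_force: [1.3, 0.7, -2.3]
finger_gap: 0.0275
```

```bash
python3 - <<'E'
from h import *
go(.605,-.1156,.0758,-11)
E
```

```text
t22.40 tcp [ 0.6055 -0.1162  0.0798] jaw -11.0 | shift now(mm) [ 0.5 -0.6  4. ] turn wz -0.0 | shift after turn [ 0.5 -0.6  4. ] tilt deg [ 0.09 -0.01  0.  ] gap 0.0275 F [ 1.3  0.7 -2.3] q [ 0.27  0.74 -0.21  1.72  0.22  0.7  -0.24]
```

Call:
{"op": "carry_out", "data": {"plan": [0,0,0.002,0,0,0,0,0,0,0.0015,0,0,0,0,0,0,0.001,0,0,0,0,0,0,0,0,0,0,0,0,0,0,0,0,0,0]}}

```text
clock: 22.82
eef_pos: [0.6054, -0.1163, 0.0758]
tcp_rot: [[0.191, 0.982, 0.001], [0.982, -0.191, -0.0], [-0.0, 0.001, -1.0]]
wrist_force: [-1.0, 0.3, 5.2]
finger_gap: 0.0276
```

```bash
python3 - <<'E'
from h import *
go(.605,-.1156,.0758,-11)
E
```

```text
t22.82 tcp [ 0.6054 -0.1163  0.0758] jaw -11.0 | shift now(mm) [ 0.6 -0.5  0. ] turn wz -0.0 | shift after turn [ 0.6 -0.5  0. ] tilt deg [0.09 0.01 0.  ] gap 0.0276 F [-1.   0.3  5.2] q [ 0.27  0.74 -0.2   1.72  0.22  0.69 -0.24]
```

The wrist force has turned to +5 N upward, so the bush is on its pad. Release and retreat.

Call:
{"op": "carry_out", "data": {"plan": [0,0,0,0,0,0,40,0,0,0,0,0,0,50,0,0,0,0,0,0,60,0,0,0,0,0,0,60,0,0,-0.01,0,0,0,60,0,0,-0.03,0,0,0,60,0,0,-0.04,0,0,0,60,0,0,-0.03,0,0,0,60,0,-0.02,-0.02,0,0,0,60,0,-0.04,0,0,0,0,60,0,-0.04,0,0,0,0,60,0,-0.04,0,0,0,0,60]}}

```text
clock: 23.82
eef_pos: [0.4661, -0.0891, 0.2054]
tcp_rot: [[0.191, 0.982, 0.002], [0.982, -0.191, -0.0], [-0.0, 0.002, -1.0]]
wrist_force: [-0.3, 0.3, 0.5]
finger_gap: 0.0562
```

Call:
{"op": "carry_out", "data": {"plan": [-0.02,-0.03,0,0,0,0,60,-0.02,-0.02,0,0,0,0,60,0,0,0,0,0,0,60,0,0,0,0,0,0,60]}}

```text
clock: 24.15
eef_pos: [0.4102, -0.12, 0.2054]
tcp_rot: [[0.193, 0.981, 0.001], [0.981, -0.193, -0.001], [-0.001, 0.001, -1.0]]
wrist_force: [1.2, -0.3, -0.3]
finger_gap: 0.0566
```

```bash
python3 - <<'E'
from h import *
np.set_printoptions(precision=4,suppress=True)
for c in ["top","scene"]:
    p,d=ctrl.grab_frame(c); W=cloud(c,d=d)
    cv2.imwrite(f"pics/{c}1.png",p[:,:,::-1])
    for a,t in [([.6505,.1205],"bush40_mid"),([.635,.0421],"bush58_mid"),([.6199,-.0366],"bush76_mid"),([.605,-.1156],"bush94_mid")]:
        H=int(t[4:6])/1000
        for r in ctrl.tip_of(c,t)[:3]: print(c,t,a,round(r["confidence"],2),np.array(r["at"]))
        m=(np.hypot(W[...,0]-a[0],W[...,1]-a[1])<.03)&(abs(W[...,2]-.028-H)<.005)&(bronze(p)>0)
        if m.sum()>10: print("   top ring",m.sum(),cv2.minEnclosingCircle(W[m][:,:2].astype(np.float32)),np.median(W[m][:,2]))
    cv2.imwrite(f"pics/{c}1c.png",cv2.resize((p[150:350,260:480] if c=="scene" else p[140:240,200:440]),None,fx=3,fy=3,interpolation=3)[:,:,::-1])
go(0,0,0,0)
E
```

```text
top bush40_mid [0.6505, 0.1205] 0.61 [0.6517 0.1185 0.0469]
   top ring 69 ((0.6518434286117554, 0.12287575006484985), 0.014115638099610806) 0.06832873449973587
top bush58_mid [0.635, 0.0421] 0.6 [0.6305 0.0431 0.0531]
top bush58_mid [0.635, 0.0421] 0.6 [ 0.3439 -0.0532  0.0275]
   top ring 59 ((0.6351993083953857, 0.0426945760846138), 0.013872869312763214) 0.08627942635380914
top bush76_mid [0.6199, -0.0366] 0.9 [ 0.6186 -0.0363  0.0644]
top bush76_mid [0.6199, -0.0366] 0.36 [0.6333 0.0424 0.0355]
   top ring 55 ((0.6189742684364319, -0.03671005368232727), 0.013404765166342258) 0.10354154055712239
top bush94_mid [0.605, -0.1156] 0.87 [ 0.605  -0.1178  0.0755]
   top ring 50 ((0.6045382022857666, -0.11466842144727707), 0.012848896905779839) 0.1215985520091103
scene bush40_mid [0.6505, 0.1205] 0.73 [0.6534 0.1182 0.0518]
   top ring 79 ((0.6524103283882141, 0.11758266389369965), 0.015548969618976116) 0.06673647271561256
scene bush58_mid [0.635, 0.0421] 0.97 [ 0.3464 -0.0545  0.0279]
scene bush58_mid [0.635, 0.0421] 0.75 [ 0.4632 -0.1639  0.0269]
scene bush58_mid [0.635, 0.0421] 0.67 [0.6381 0.0427 0.0562]
   top ring 89 ((0.6344356536865234, 0.03910839930176735), 0.014789734035730362) 0.0849982287477532
scene bush76_mid [0.6199, -0.0366] 0.92 [ 0.6164 -0.036   0.069 ]
   top ring 96 ((0.6188923716545105, -0.040764812380075455), 0.01423307042568922) 0.10327789341086335
scene bush94_mid [0.605, -0.1156] 0.6 [ 0.6076 -0.1155  0.0733]
   top ring 121 ((0.6054978966712952, -0.1194046139717102), 0.014516630209982395) 0.12104786313832228
t24.65 tcp [ 0.4109 -0.1189  0.2043] jaw -11.0 | shift now(mm) [  38.5 -425.9  204.5] turn wz -11.0 | shift after turn [ 118.8 -410.8  204.5] tilt deg [-0.02 -0.01 -0.  ] gap 0.0563 F [0.1 0.1 0.2] q [ 0.42  0.33 -0.27  2.1   0.13  0.73 -0.12]
```

View pics/scene1c.png

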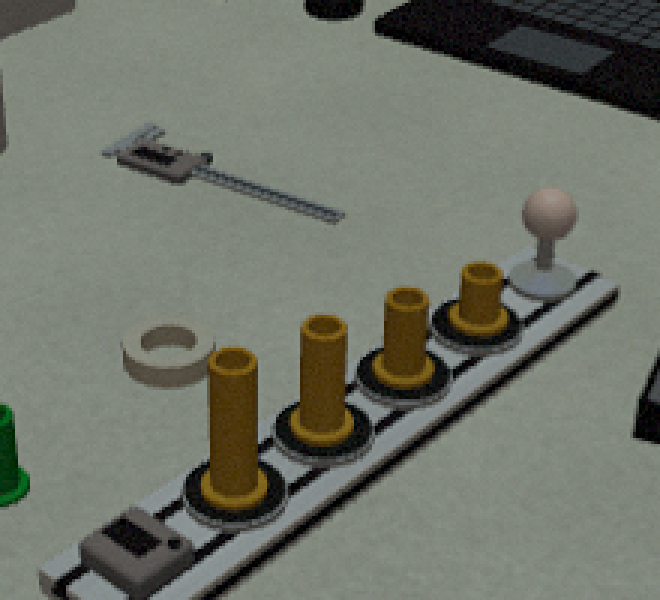

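View pics/top1c.png

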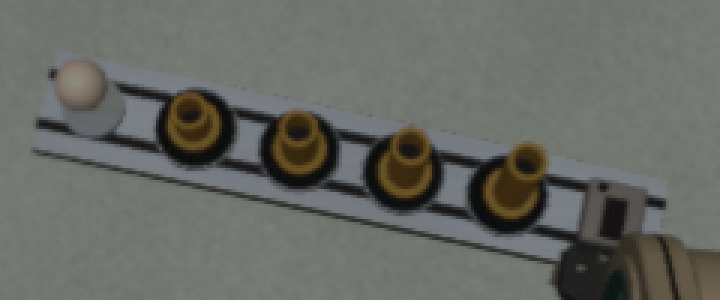

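Both pictures show all four bushes upright with their whole flanges on the pads. In the scene crop, from the sphere, they are 40 (480,305), 58 (405,335), 76 (323,380) and 94 (234,430). The arm is clear, so I'm handing in.

```bash
python3 -c "
from plant import ctrl
print(ctrl.finish_job())"
```

```text
the job is handed in; nothing more can be done
None
```

The four bronze bushes are on the rail in height order. The sphere turned out to be beyond pad 4, so the 40 mm bush is on pad 4, 58 on pad 3, 76 on pad 2 and 94 on pad 1. I left the green and turquoise look-alikes alone, and handed in at about 25 s.

- **Position:** in the last pictures each bush's top ring was within about 4 mm of its pad centre (limit 12 mm). The top and scene cameras differed by 4–5 mm along the rail, an offset I also saw on the pads themselves (2–3 mm).
- **Height and stance:** ring heights were within about 1.5 mm of nominal. All four stood upright with the whole flange on the pad, and the arm was clear of everything.
- **Where checks disagreed:** when asked for bush 58, the network also reported the turquoise and green look-alikes. I told them apart by colour. For bush 76 it also reported, at low confidence, the bush on pad 3. It put the finished bushes up to 5 mm off their pad centres and up to 4 mm off in height.

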